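# Seat the keyed drive shaft in the lead-forming machine

### The job

First slide the shutter of the lead-forming machine by its black tab all the way to its end stop, so that the hub below is uncovered. Then take the keyed drive shaft out of its wooden stand, put it into the hub, turn it until its key slips into the keyway, and push it fully home against the spring until its collar sits flat on the hub. Finish while still gripping the shaft and holding it pressed home, shutter still open; do not let go, and leave the screw tray, the flux jar and the screwdriver where they are.

Things in the scene. Friction and masses are not known exactly. Their poses are not given: they have to be found in the camera images.
- machine: Lead-forming machine: grey box 130 (its x) x 210 (its y) x 72 mm high, fixed to the bench; black feed rollers on its -x side. Origin at the centre of its underside. The hub lies at its (0, -40 mm); the shutter runs on its top along its +y to a dark end-stop bar, 86 mm above the bench.
- shutter (a joint): Travel of the shutter in m: 0 = hub fully covered, 0.075 = at the end stop (hub fully uncovered), towards the machine's +y. Starts at 0 to 0.02. Friction about 3 N, stays where it is left.
- shutter_tab (a point): Top centre of the shutter's tab, 112 mm above the bench; axes as the machine's. Shutter: aluminium plate 70 x 60 x 3 mm, underside 77 mm above the bench; on it a black tab 32 mm high, 12 mm thick along the machine's y (slide direction), 30 mm wide along x, its centre 18 mm from the plate's centre towards +y.
- hub_face (a point): Centre of the steel hub's top face, 75 mm above the bench; z up along the bore. Hub 52 mm across, 12-sided, round bore 17.6 mm diameter, one open keyway 9 mm wide reaching 14 mm from the axis along this point's +x. The keyway points up to 0.5 rad either side of the machine's x; a stiff brake (0.6 N m) holds the hub.
- plunger (a joint): Spring plunger (brass, 15 mm diameter) in the bore, pressed-in travel in m: 0 = free, its top 28 mm below the hub face; 0.012 when the shaft is home. Starts to yield at about 3.5 N, about 9.5 N at home; it lifts the shaft if let go.
- shaft: Loose steel shaft, about 160 g, upright in the stand, tip 6 mm above the bench. Origin at the centre of its tip, z up, +x towards the key. 16 mm diameter, tip bevelled 4 mm; key 6 mm wide from 14 to 40 mm above the tip, reaching 12.5 mm from the axis; collar 36 mm diameter from 40 to 46 mm; flat wing grip from 46 to 82 mm, 14 mm thick along y (grip across this), 38 mm wide along x.
- collar (a point): Centre of the underside of the shaft's collar, 40 mm above the tip; axes as the shaft's. Home: it lies on the hub face, the tip 40 mm below the face, the key in the keyway.
- stand: Fixed wooden block 64 x 64 x 46 mm with a 29 mm through hole; the shaft hangs in it by its collar. Origin at the centre of its underside.
- tray: Loose clear plastic tray of screws, 110 (x) x 90 (y) x 45 mm. Origin at the centre of its underside. Leave it.
- flux: Loose white jar with black cap, 54 mm diameter, 55 mm high. Origin at the centre of its underside. Leave it.
- driver: Loose screwdriver 170 mm long, lying along its x on the bench. Leave it.

How it is judged:
By the outcome, as a careful person would: the job done as asked, in the order asked, and still so for the second after the job is handed in, while the arm keeps its last pose, push and grip.
It also fails if it takes over 58 s, if anything falls off the work surface, if the arm or the gripper's body presses on something with over 40 N, if the wrist force passes 120 N, or if a joint passes its speed limit or range.

### The arm

A 6-joint arm with a two-finger parallel gripper is mounted at the origin on the work surface. World frame = base frame: x ahead of the robot, y to its left, z up, the work surface at z = 0. Lengths are in m, angles in rad, forces in N, time in s.
With the tool pointing down it reaches from about 0.3 to 0.75 m from the base axis. Payload 8.5 kg.
Tool frame: the origin (TCP) lies midway between the tips of the shut fingers; the grasp point (between the pads) lies 19 mm behind it; z points along the fingers, y is the line along which they close (so a half turn about z gives the same grasp; the last joint's range is limited). The gripper opens to 85 mm and grips with 20 to 120 N. Pads are 22 mm wide; open, the fingers measure 114 mm over their backs; the gripper's body (76 mm by 85 mm) begins 54 mm behind the grasp point. The pads swing forward as they close: fully open they stand 13 mm farther back than shut.
Start: joints at [-1.497, 0.381, 1.297, -0, 1.464, -0.215], TCP at [0.157, -0.527, 0.231] pointing down, gripper open.
Joint ranges: [-3.11, 3.11], [-0.89, 2.33], [0.22, 2.48], [-1.42, 4.56], [0.17, 2.85], [-2.88, 2.88]. Speed limits (rad/s): [2.39, 2.39, 3.14, 3.14, 3.14, 3.14].

### API

Orientations are given as a unit quaternion [x, y, z, w].
In Python, from plant import bot, viewer, order gives the robot as it stands (bot), with the cameras (viewer) and the job (order).
- The arm moves only by the shell command python3 jog.py 'ROWS' [OPENING] [FORCE]. ROWS is rows parted by semicolons, their numbers by spaces, 1 to 10 of them, each of 4 numbers: dx, dy, dz in m, then a turn about the tool's z in rad; each row is the pose to reach, as a shift and turn from the pose commanded when the command began, along the tool's axes at that moment; what a row does not reach only later rows make up. A row lasts 1/10 s, in which the tool goes at most 0.05 m and 0.15 rad, less where a joint would pass 70% of its speed; a pose out of reach is approached as far as the arm can. OPENING is the opening from 0.0 (shut) to 1.0 (fully open), set as the command begins (- or left out keeps the last). The fingers move at their own pace and stop on an object; FORCE is the grip in N (left out, the last holds). Time passes only in rows, so rows that do not move let the fingers close. It prints the time, the measured TCP pose, the force, the opening and the grip force at its end.
- bot.read_state(): the state, without advancing time (a new reading comes with each control period).
- viewer.grab_frame(name): name is "side" or "top" or "wrist"; returns the picture (384x512x3 uint8, red, green, blue); there is no depth.
- viewer.camera_model(name): a dict with "intrinsics" (3x3 intrinsics, pixels), "rvec" (rotation vector, rad) and "tvec" (3), from world to camera coordinates, as OpenCV has them; the wrist camera has in their place "mount" (4x4, takes a point from camera to tool coordinates, whose origin is the TCP and whose axes are the flange's). Camera axes: x right, y down, z forward; pixel columns grow to the right and rows downward; lengths in m; the calibration is good to about 2 mm. A picture is of the moment at which its call begins: read the wrist's pose just before it. camera_model takes no time and is no camera call.
- order.finish_job(): hands the job in; it is judged then, once.
The state is a dict: "clock": time; "q": joint angles; "dq": joint speeds; "effort": joint torques, N m; "ee_pos": TCP position; "tcp_rot": TCP orientation; "force": force on the tool from outside, world axes, zero at the start; "ft_torque": the same for the moment, N m; "grip_width": opening from 0.0 (shut) to 1.0 (fully open); "finger_force": force on a finger pad.
Only numpy, scipy, OpenCV 4.12 (cv2) and the standard library are available. Lean on these libraries where they do the work, as an engineer would, in place of code of your own. Each camera call takes 0.05 s, during which the arm holds its last target. There are 200 camera calls.

## Working session

There is one attempt and no reset: what is moved stays moved. The work goes in short steps, Python scripts to look and compute and a shell command to move; the robot and the scene stay as the last step left them, time stands still between calls to the robot, and variables do not carry over. Pictures are saved under pics/ and viewed, at most 10 in all, crops included, and the job is handed in when it is done.

```bash
ls; mkdir -p pics
cat > h.py <<'E'
import numpy as np, cv2
from plant import bot, viewer, order
from scipy.spatial.transform import Rotation as R
def cam(n, st=None):
    m=viewer.camera_model(n); K=np.array(m["intrinsics"])
    if "rvec" in m:
        Rc=cv2.Rodrigues(np.array(m["rvec"],float))[0]; t=np.array(m["tvec"],float).ravel()
    else:
        M=np.array(m["mount"]); T=np.eye(4); T[:3,:3]=R.from_quat(st["tcp_rot"]).as_matrix(); T[:3,3]=st["ee_pos"]
        W=np.linalg.inv(T@M); Rc=W[:3,:3]; t=W[:3,3]
    return K,Rc,t
def ray(c,uv):
    K,Rc,t=c; d=Rc.T@np.linalg.solve(K,[uv[0],uv[1],1.]); return -Rc.T@t, d/np.linalg.norm(d)
def plane(c,uv,z):
    o,d=ray(c,uv); return o+d*(z-o[2])/d[2]
def tri(cs,uvs):
    A=np.zeros((3,3));b=np.zeros(3)
    for c,u in zip(cs,uvs):
        o,d=ray(c,u);P=np.eye(3)-np.outer(d,d);A+=P;b+=P@o
    X=np.linalg.solve(A,b)
    return X,[round(float(np.linalg.norm((np.eye(3)-np.outer(d,d))@(X-o)))*1000,1) for o,d in [ray(c,u) for c,u in zip(cs,uvs)]]
def proj(c,X):
    K,Rc,t=c; p=K@(Rc@np.asarray(X,float)+t); return p[:2]/p[2]
def save(n,im): cv2.imwrite("pics/%s.png"%n, im[:,:,::-1])
E
python3 - <<'E'
from h import *
np.set_printoptions(precision=4,suppress=True)
s=bot.read_state(); print(s)
a=[]
for n in("top","side","wrist"):
    im=viewer.grab_frame(n); np.save("pics/%s0.npy"%n,im); a.append(im)
    c=cam(n,s); print(n,-c[1].T@c[2], plane(c,(256,192),0.05), c[0][0,0])
print(viewer.camera_model("wrist")["mount"])
save("a0",np.hstack([cv2.resize(a[0],(800,600))])); save("a1",cv2.resize(a[1],(800,600)));save("a2",a[2])
E
```

```text
jog.py
pics
plant.py
{'clock': 0.0, 'q': array([-1.4973,  0.3812,  1.2982, -0.    ,  1.4636, -0.2153]), 'dq': array([-0.0006,  0.0005, -0.    ,  0.0008,  0.    ,  0.0006]), 'effort': array([  0.0003, -44.8463, -23.1268,  -0.0002,   0.0048,  -0.    ]), 'ee_pos': array([ 0.1566, -0.5269,  0.2307]), 'tcp_rot': array([ 0.9896,  0.1439,  0.0001, -0.0007]), 'force': array([-0.3716, -0.0878, -0.5675]), 'ft_torque': array([ 0.0251,  0.0487, -0.0408]), 'finger_force': 0.0, 'grip_width': 0.9960121585174483}
top [ 0.4115 -0.0035  1.0781] [ 0.635  -0.0123  0.05  ] 394.13481905114253
side [0.358  0.9238 0.9744] [ 0.6079 -0.0492  0.05  ] 495.21815694292997
wrist [ 0.2387 -0.5034  0.3733] [ 0.132  -0.5354  0.05  ] 318.35612230961453
[[ 0.0009 -0.9442 -0.3292  0.0854]
 [ 1.      0.001   0.      0.0006]
 [ 0.0003 -0.3292  0.9443 -0.1426]
 [ 0.      0.      0.      1.    ]]
```

View pics/a0.png

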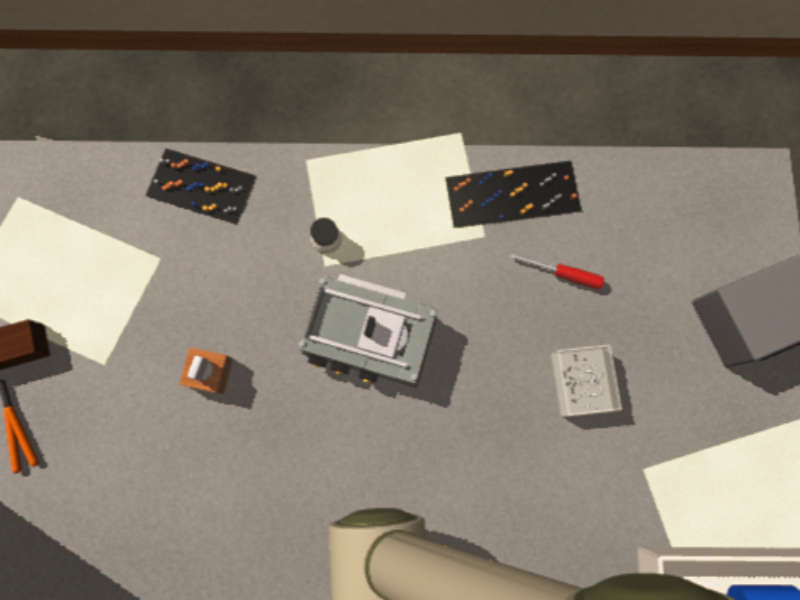

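View pics/a1.png

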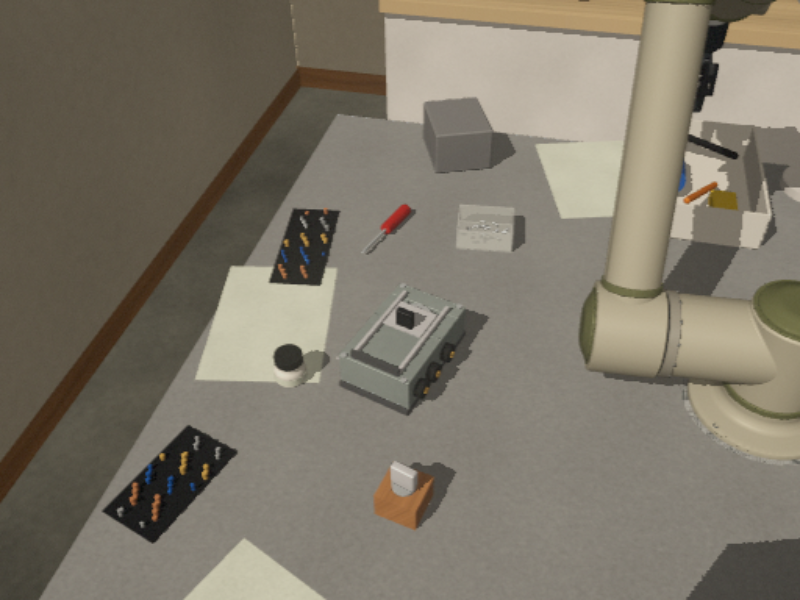

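The top view shows the machine centred near (370,330), its tab near (370,328), the end-stop bar at the left near (318,318), and the stand with its bright wing near (203,368). In the side view the tab is at (405,316) and the wing at (404,475). I'll measure by masks.

Run:
```python
from h import *
np.set_printoptions(precision=4,suppress=True)
T=np.load("pics/top0.npy");S=np.load("pics/side0.npy");ct,cs=cam("top"),cam("side")
p=tri([ct,cs],[(236.8,209),(259,201)]);print("tab",p)
p=tri([ct,cs],[(129.5,234.5),(259,300)]);print("wing top",p)
for z in(0,.072):
  print(z,[plane(ct,np.array(q)*.64,z)[:2] for q in((322,281),(437,312),(415,383),(303,345))])
print("flux",tri([ct,cs],[(208,149),(184.5,226)]))
a=cv2.resize(T[160:270,90:290],(800,440),interpolation=cv2.INTER_CUBIC)
b=cv2.resize(S[180:345,200:320],(436,600),interpolation=cv2.INTER_CUBIC)
cv2.imwrite("pics/b0.png",a[:,:,::-1]);cv2.imwrite("pics/b1.png",b[:,:,::-1])
```

```text
tab (array([0.5791, 0.0361, 0.1014]), [0.6, 0.6])
wing top (array([0.5146, 0.3095, 0.0726]), [1.7, 1.7])
0 [array([0.6797, 0.1281]), array([ 0.6245, -0.0789]), array([ 0.4981, -0.0398]), array([0.5632, 0.1578])]
0.072 [array([0.6617, 0.1193]), array([ 0.6103, -0.0738]), array([ 0.4923, -0.0374]), array([0.553, 0.147])]
flux (array([0.7544, 0.1195, 0.0518]), [1.0, 1.0])
```

View pics/b0.png

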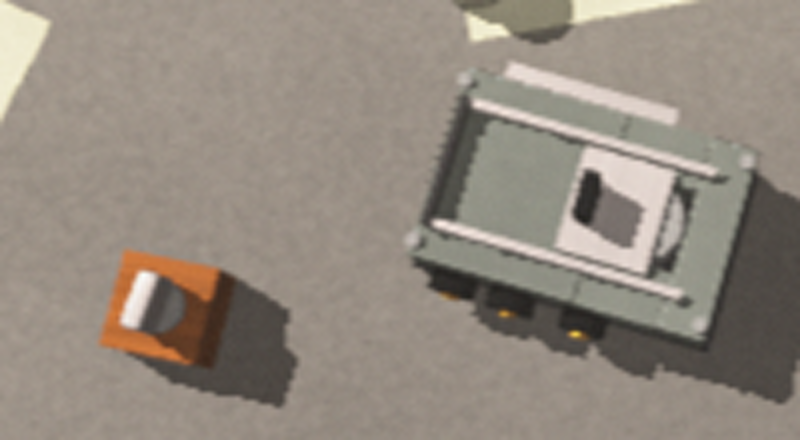

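View pics/b1.png

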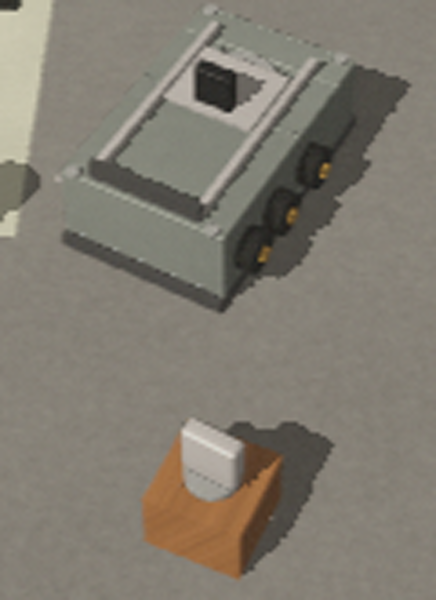

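The crops show the tab at crop px (590,195) with its shadow to the right, the end stop at the far left (455,165), and the hub edge just showing at (672,225). The wing top is at (140,302), with its long axis about −0.36 rad in the world. I'll move over the machine with the fingers shut for a wrist view.

```bash
python3 jog.py '0.05 -0.04 0 -0.15; 0.1 -0.08 0 -0.3; 0.15 -0.11 0 -0.45; 0.2 -0.15 0 -0.6; 0.25 -0.185 0 -0.75; 0.28 -0.207 0 -0.9; 0.28 -0.207 0 -1.05; 0.28 -0.207 0 -1.2; 0.28 -0.207 0 -1.28;0.28 -0.207 0 -1.28' 0.0 40
python3 - <<'E'
from h import *
s=bot.read_state();M=R.from_quat(s["tcp_rot"]).as_matrix();print(M.round(3),s["q"].round(3))
print("to go",(M.T@(np.array([.575,.03,.225])-s["ee_pos"])).round(3))
E
```

```text
clock: 1.15
ee_pos: [0.3662, -0.2486, 0.2312]
tcp_rot: [0.707, 0.707, -0.0, -0.0]
force: [0.2, 0.1, 0.2]
grip_width: -0.002
finger_force: 0.0
[[ 0.  1. -0.]
 [ 1. -0.  0.]
 [ 0. -0. -1.]] [-0.865  0.192  1.573 -0.     1.377 -0.865]
to go [0.279 0.209 0.006]
```

```bash
python3 jog.py '0.04 0.03 0 -0.15; 0.08 0.06 0 -0.3; 0.12 0.09 0 -0.45; 0.16 0.12 0 -0.6; 0.2 0.15 0 -0.75; 0.24 0.18 0 -0.9; 0.279 0.209 0 -1.05; 0.279 0.209 0.006 -1.2; 0.279 0.209 0.006 -1.28; 0.279 0.209 0.006 -1.28'
python3 - <<'E'
from h import *
s=bot.read_state();im=viewer.grab_frame("wrist");np.save("pics/w1.npy",im);import pickle;pickle.dump(s,open("s1.pkl","wb"))
save("w1",cv2.resize(im,(800,600)));print(s["q"].round(3),s["ee_pos"])
E
```

```text
clock: 2.15
ee_pos: [0.5756, 0.0295, 0.2248]
tcp_rot: [0.147, 0.989, -0.0, -0.001]
force: [0.4, 0.1, 0.0]
grip_width: -0.003
finger_force: 0.0
[-0.154  0.432  1.233 -0.     1.478 -1.43 ] [0.57564928 0.02948819 0.22479965]
```

View pics/w1.png

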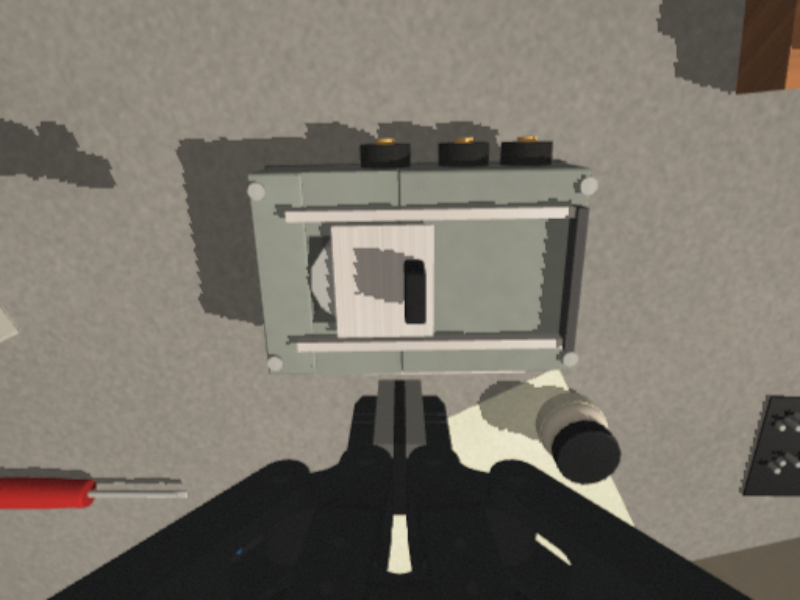

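The wrist view shows the machine squarely: tab top at px (415,268–320), plate corners (332,225), (433,225), (435,336), (338,338), corner bolts (256,191), (588,186), (570,359), (275,364), end stop on the right (577,285), and the stand at the top right.

Run:
```python
from h import *
import pickle
np.set_printoptions(precision=4,suppress=True)
s=pickle.load(open("s1.pkl","rb"));c=cam("wrist",s);ct,cs=cam("top"),cam("side");f=.64
im=np.load("pics/w1.npy")
m=(im[:230].max(2)<45).astype(np.uint8)
n,l,st,ce=cv2.connectedComponentsWithStats(m)
for i in range(1,n):
    if st[i,4]>60: print(st[i],ce[i])
B=np.array([plane(c,np.array(q)*f,.075) for q in((256,191),(588,186),(570,359),(275,364))]);print("bolts",B,B.mean(0))
P=np.array([plane(c,np.array(q)*f,.08) for q in((332,225),(433,225),(435,336),(338,338))]);print("plate",P,P.mean(0))
e=lambda a,b:np.arctan2(*(b-a)[1::-1])
print("yaw of +y",e(B[0],B[1]),e(B[3],B[2]),e(P[0],P[1]),e(P[3],P[2]))
# tab top corners
for q in((405,262),(424,262),(405,322),(425,322)):print(plane(c,np.array(q)*f,.112))
T=np.load("pics/top0.npy");S=np.load("pics/side0.npy")
for I,(y0,y1,x0,x1) in((T,(195,225,222,252)),(S,(190,212,248,272))):
    k=(I[y0:y1,x0:x1].max(2)<50);yy,xx=np.nonzero(k);print(len(xx),xx.mean()+x0,yy.mean()+y0,xx.min()+x0,xx.max()+x0,yy.min()+y0,yy.max()+y0)
```

```text
[281  91  32  16 374] [293.9733  99.5241]
[320  91  33  15 396] [334.1086  98.6667]
[231  93  32  15 354] [243.6384 100.8418]
[358 140  11  77 317] [362.9905 176.8328]
[259 167  13  40 504] [264.9306 186.6091]
bolts [[ 0.5034 -0.0352  0.075 ]
 [ 0.5561  0.1489  0.075 ]
 [ 0.6618  0.119   0.075 ]
 [ 0.6099 -0.0653  0.075 ]] [0.5828 0.0418 0.075 ]
plate [[ 0.5341  0.0012  0.08  ]
 [ 0.5511  0.0573  0.08  ]
 [ 0.6188  0.0398  0.08  ]
 [ 0.6025 -0.0188  0.08  ]] [0.5766 0.0199 0.08  ]
yaw of +y 1.2920877057649096 1.2960782459692242 1.2773203002705495 1.2997137474637976
[0.5595 0.0375 0.112 ]
[0.5624 0.0471 0.112 ]
[0.5922 0.0277 0.112 ]
[0.5953 0.0383 0.112 ]
25 236.44 209.96 234 238 204 215
103 259.126213592233 203.4757281553398 254 264 197 210
```

Machine yaw is about −0.277, its centre (0.583,0.042), and the shutter is at about 0.017. I'll go down behind the tab with the fingers shut, then push.

```bash
python3 - <<'E'
from h import *
import pickle
s=pickle.load(open("s1.pkl","rb"));c=cam("wrist",s)
print(tri([c,cam("side")],[(415*.64,293*.64),(259.5,199.5)]),tri([c,cam("top")],[(415*.64,293*.64),(236.4,209.5)]))
E
python3 jog.py '0 -0.025 0 -0.018; 0 -0.025 0.05 -0.018; 0 -0.025 0.1 -0.018; 0 -0.025 0.12 -0.018; 0 -0.025 0.131 -0.018;0 -0.025 0.131 -0.018'
```

```text
(array([0.57764805, 0.03759789, 0.10878521]), [0.9, 0.9]) (array([0.57684035, 0.03720262, 0.11301792]), [0.7, 0.7])
clock: 2.8
ee_pos: [0.5682, 0.0052, 0.0938]
tcp_rot: [0.138, 0.99, 0.0, -0.001]
force: [0.7, 0.0, 1.1]
grip_width: -0.001
finger_force: 0.0
```

```bash
python3 jog.py '0 0.01 0 0; 0 0.02 0 0; 0 0.03 0 0; 0 0.04 0 0; 0 0.045 0 0; 0 0.05 0 0; 0 0.055 0 0; 0 0.06 0 0;0 0.06 0 0' - 40; python3 jog.py '0 0.003 0 0; 0 0.006 0 0;0 0.006 0 0'
```

```text
clock: 3.7
ee_pos: [0.5847, 0.0641, 0.0941]
tcp_rot: [0.137, 0.991, 0.0, -0.0]
force: [0.4, -0.1, -0.7]
grip_width: -0.0
finger_force: 0.0
clock: 4.0
ee_pos: [0.5862, 0.0695, 0.0941]
tcp_rot: [0.137, 0.991, 0.0, -0.0]
force: [-0.5, -1.2, -0.9]
grip_width: 0.001
finger_force: 0.4
```

```bash
python3 jog.py '0 0.003 0 0; 0 0.005 0 0;0 0.005 0 0';python3 jog.py '0 0.003 0 0; 0 0.005 0 0;0 0.005 0 0'
```

```text
clock: 4.3
ee_pos: [0.5873, 0.0734, 0.0941]
tcp_rot: [0.137, 0.991, -0.001, -0.001]
force: [-1.5, -6.6, -0.3]
grip_width: 0.0
finger_force: 3.4
clock: 4.6
ee_pos: [0.5875, 0.074, 0.0941]
tcp_rot: [0.137, 0.991, -0.005, -0.002]
force: [-10.7, -28.3, 3.5]
grip_width: 0.002
finger_force: 15.0
```

Run:
```python
from h import *
s=bot.read_state();im=viewer.grab_frame("wrist");save("w2",im);t=viewer.grab_frame("top");np.save("pics/t2.npy",t)
save("m2",np.hstack([cv2.resize(im[:,100:420],(400,480)),cv2.resize(t[170:265,185:285],(400,480))]))
```

```text
(no output)
```

View pics/m2.png

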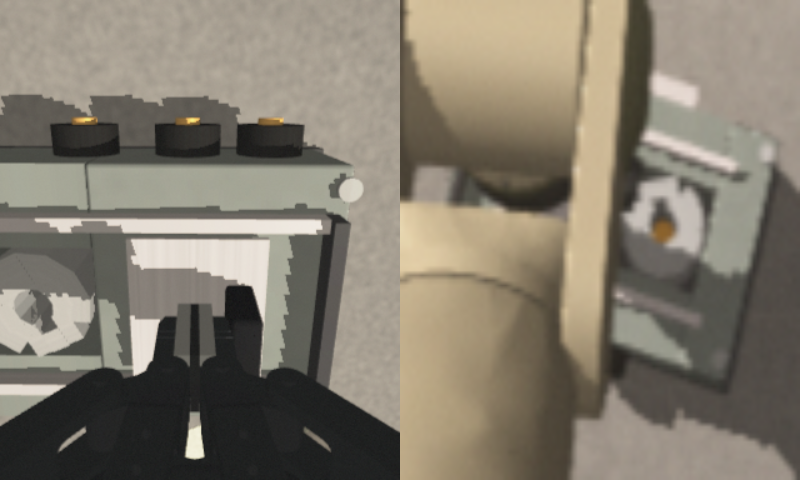

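The force rose from about 7 N to 28 N over the last few millimetres: this is the hard stop, and the 32 mm + 21 mm offset matches the tab at 75 mm travel. The wrist crop (left) shows the plate moved right and the hub exposed at (30,305). The top crop (right) shows the hub at (662,230) with its keyway up towards machine +x. Next I back off and measure the hub.

```bash
python3 jog.py '0 -0.005 0 0; 0 -0.015 0 0; 0 -0.02 -0.03 0; 0 -0.04 -0.07 0; 0 -0.05 -0.12 0; 0 -0.05 -0.13 0; 0 -0.05 -0.13 0' 0.0
python3 - <<'E'
from h import *
import pickle
s=bot.read_state();im=viewer.grab_frame("wrist");np.save("pics/w3.npy",im);pickle.dump(s,open("s3.pkl","wb"))
c=cam("wrist",s);print(s["ee_pos"],proj(c,[.572,.0035,.075]),proj(cam("side"),[.572,.0035,.075]))
u,v=proj(c,[.572,.0035,.075]).astype(int);k=im[max(v-45,0):v+45,max(u-60,0):u+60];print(u,v,k.shape)
save("w3c",cv2.resize(k,None,fx=6.6,fy=6.6,interpolation=cv2.INTER_CUBIC))
E
```

```text
clock: 5.4
ee_pos: [0.5761, 0.0306, 0.2263]
tcp_rot: [0.137, 0.991, 0.0, 0.002]
force: [-0.5, 0.1, -0.9]
grip_width: 0.0
finger_force: 0.0
[0.57613372 0.03061827 0.22625811] [227.04807092 178.09865565] [264.37176268 200.3115967 ]
227 178 (90, 120, 3)
```

View pics/w3c.png

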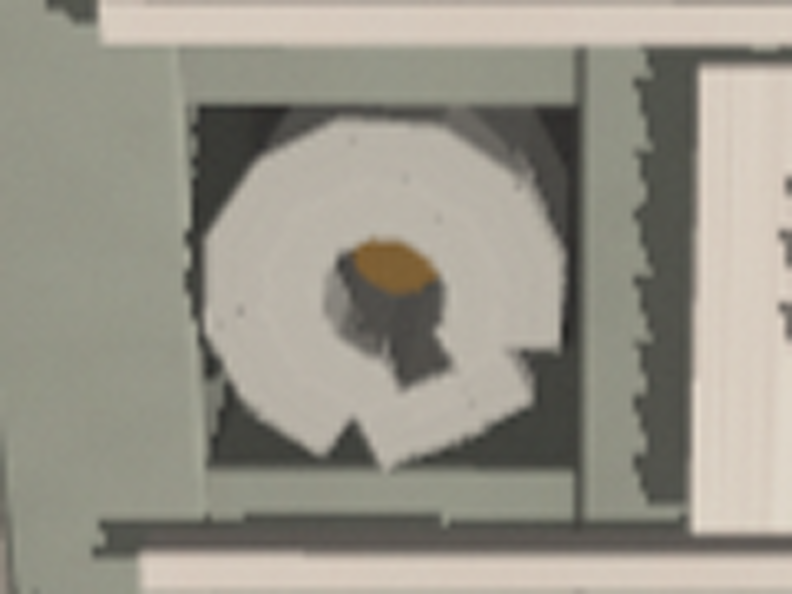

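The crop shows the 12-sided hub with bore centre at (385,296) and keyway end at (426,378), and the brass plunger in the bore. Casting rays now and heading for the shaft.

Run:
```python
from h import *
import pickle
np.set_printoptions(precision=4,suppress=True)
s=pickle.load(open("s3.pkl","rb"));c=cam("wrist",s)
f=lambda q:np.array([(q[0]+.5)/6.6-.5+167,(q[1]+.5)/6.6-.5+133])
im=np.load("pics/w3.npy")
A=plane(c,f((385,296)),.075);B=plane(c,f((426,378)),.075);print("hub",A,B,np.linalg.norm(B-A),np.arctan2(*(B-A)[1::-1]))
H=plane(c,f((384,292)),.075);print(H)
for q in((203,284),(565,284),(384,115),(400,390),(452,365)):print(plane(c,f(q),.075))
# height check: hub centre top view (after push) crop px (662,228)-> 
print("tri",tri([c,cam("top")],[f((385,296)),(185+262*.25,170+228*95/480)]))
# wing: top & side
print("wing",tri([cam("top"),cam("side")],[(90+139/4,160+302/4),(200+212/3.636,180+438/3.636)]))
M=R.from_quat(s["tcp_rot"]).as_matrix()
print("go",M.T@(np.array([.515,.30,.23])-s["ee_pos"]),s["q"])
```

```text
hub [0.5708 0.0017 0.075 ] [0.5845 0.0037 0.075 ] 0.013820828456824018 0.1470985862484418
[0.5702 0.0018 0.075 ]
[ 0.5619 -0.0232  0.075 ]
[0.5761 0.0274 0.075 ]
[0.5453 0.0096 0.075 ]
[ 0.5852 -0.0005  0.075 ]
[0.5836 0.008  0.075 ]
tri (array([0.5686, 0.0021, 0.08  ]), [1.0, 1.0])
wing (array([0.5124, 0.3181, 0.0831]), [0.2, 0.2])
go [ 0.1319  0.2427 -0.004 ] [-0.1523  0.4296  1.2327  0.0007  1.4746 -1.4483]
```

```bash
python3 jog.py '0.025 0.05 0 0.09; 0.05 0.1 0 0.09; 0.075 0.14 0 0.09; 0.1 0.19 0 0.09; 0.13 0.235 -0.004 0.09; 0.13 0.235 -0.004 0.09; 0.13 0.235 -0.004 0.09' 0.55
python3 - <<'E'
from h import *
import pickle
s=bot.read_state();im=viewer.grab_frame("wrist");np.save("pics/w4.npy",im);pickle.dump(s,open("s4.pkl","wb"))
c=cam("wrist",s);u,v=proj(c,[.513,.316,.085]).astype(int);print(u,v,s["ee_pos"],s["q"].round(3))
k=im[max(v-60,0):v+70,max(u-70,0):u+70];save("w4c",cv2.resize(k,None,fx=4,fy=4,interpolation=cv2.INTER_CUBIC));print(k.shape)
E
```

```text
clock: 6.15
ee_pos: [0.5123, 0.2949, 0.2261]
tcp_rot: [0.179, 0.984, -0.001, -0.002]
force: [-0.5, -0.9, -0.6]
grip_width: 0.551
finger_force: 0.0
277 171 [0.51232627 0.29486141 0.22605183] [ 3.220e-01  4.590e-01  1.185e+00  1.000e-03  1.502e+00 -8.890e-01]
(130, 140, 3)
```

View pics/w4c.png

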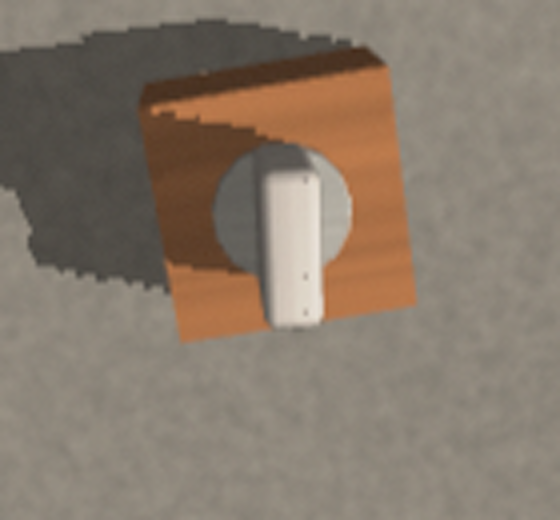

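The crop shows the wing's top face with corners (264,172), (320,170), (323,325), (270,325), centre (294,248), and the collar beneath at (283,213) on the stand.

Run:
```python
from h import *
import pickle
np.set_printoptions(precision=4,suppress=True)
s=pickle.load(open("s4.pkl","rb"));c=cam("wrist",s)
f=lambda q:np.array([(q[0]+.5)/4-.5+207,(q[1]+.5)/4-.5+111])
for uv,cc in (((90+139/4,160+302/4),cam("top")),((200+212/3.636,180+438/3.636),cam("side"))): print(tri([c,cc],[f((294,248)),uv]))
P=[plane(c,f(q),.088) for q in((292,171),(297,326),(294,248))];print(P,np.linalg.norm(P[1]-P[0]),np.arctan2(*(P[0]-P[1])[1::-1]))
C=plane(c,f((283,213)),.052);print("collar",C)
S=[plane(c,f(q),.046) for q in((140,105),(388,68),(416,302),(182,342))];print("stand",np.mean(S,0))
M=R.from_quat(s["tcp_rot"]).as_matrix();al=np.arctan2(M[1,0],M[0,0]);print(al)
print("go",M.T@(np.array([P[2][0],P[2][1],.057])-s["ee_pos"]))
```

```text
(array([0.5132, 0.3176, 0.0865]), [1.0, 1.0])
(array([0.5135, 0.3182, 0.0839]), [1.4, 1.4])
[array([0.4967, 0.3235, 0.088 ]), array([0.5317, 0.3126, 0.088 ]), array([0.5137, 0.3181, 0.088 ])] 0.03668158017248691 2.8389460481194373
collar [0.5142 0.3177 0.052 ]
stand [0.5143 0.3176 0.046 ]
2.781425122454142
go [0.0063 0.0225 0.169 ]
```

```bash
python3 jog.py '0.006 0.022 0.03 -0.055; 0.006 0.022 0.08 -0.055; 0.006 0.022 0.12 -0.055; 0.006 0.022 0.15 -0.055; 0.006 0.022 0.169 -0.055; 0.006 0.022 0.169 -0.055' && python3 jog.py '0 0 0 0;0 0 0 0;0 0 0 0;0 0 0 0;0 0 0 0;0 0 0 0;0 0 0 0' 0.0 80
```

```text
clock: 6.8
ee_pos: [0.515, 0.3129, 0.0556]
tcp_rot: [0.155, 0.988, -0.002, -0.003]
force: [0.3, -0.5, 0.2]
grip_width: 0.544
finger_force: 0.0
clock: 7.5
ee_pos: [0.5172, 0.3148, 0.0607]
tcp_rot: [0.154, 0.988, 0.0, 0.001]
force: [1.3, -1.4, 6.8]
grip_width: 0.151
finger_force: 79.3
```

```bash
python3 jog.py '0 0 -0.02 0; 0 0 -0.05 0; 0 0 -0.09 0; 0 0 -0.12 0; 0 0 -0.13 0; 0 0 -0.13 0;0 0 -0.13 0'
python3 - <<'E'
from h import *
s=bot.read_state();M=R.from_quat(s["tcp_rot"]).as_matrix();e=s["ee_pos"]
im=viewer.grab_frame("side");np.save("pics/s5.npy",im);w=viewer.grab_frame("wrist")
cs=cam("side");u,v=proj(cs,e-[0,0,.03]).astype(int);print(e,M.round(3).tolist(),u,v)
k=cv2.resize(im[v-45:v+45,u-30:u+30],(400,600),interpolation=cv2.INTER_CUBIC)
save("m5",np.hstack([k,cv2.resize(w[60:360,156:356],(400,600))]))
E
```

```text
clock: 8.2
ee_pos: [0.5157, 0.3145, 0.1875]
tcp_rot: [0.154, 0.988, -0.001, -0.001]
force: [-0.2, 0.6, -2.4]
grip_width: 0.148
finger_force: 78.3
[0.51566358 0.31452213 0.18749879] [[-0.952, 0.305, -0.003], [0.305, 0.952, -0.001], [0.002, -0.002, -1.0]] 256 277
```

View pics/m5.png

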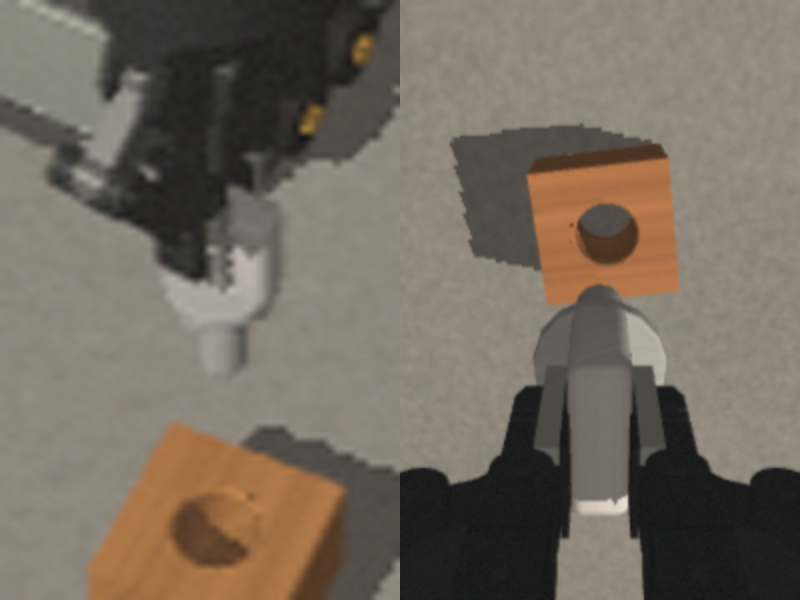

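The left (side) crop shows the shaft lifted with its tip at (222,365). The key isn't visible, being in profile and shaded by the collar. In the right (wrist) crop the collar is widest at row 355, from x=535 to 665, centred between the pads. I'll measure the shaft's offset in the grip and carry it towards the hub, turning by −0.45 so that the key will show in profile.

Run:
```python
from h import *
np.set_printoptions(precision=4,suppress=True)
s=bot.read_state();c=cam("wrist",s);M=R.from_quat(s["tcp_rot"]).as_matrix();e=s["ee_pos"]
for z in (.0087,):
  for q in((535,355),(665,355),(600,355)):
    X=plane(c,(156+(q[0]-400)/2,60+q[1]/2),e[2]-z);print(M.T@(X-e))
off=np.array([.0037,0])
a=np.arctan2(M[1,0],M[0,0]);a2=.147+np.pi;print(a,"turn",-(a2-a))
x2=np.array([np.cos(a2),np.sin(a2)]);
t=np.array([.5707,.0018])-x2*off[0]
print("go",M.T@(np.r_[t,.195]-e),t)
```

```text
[ 0.0067 -0.0171  0.0088]
[0.0068 0.0173 0.0087]
[0.0067 0.0001 0.0087]
2.831764914056729 turn -0.45682773953306377
go [-0.151  -0.2795 -0.0075] [0.5744 0.0023]
```

```bash
python3 jog.py '0 0 -0.0075 0; -0.02 -0.04 -0.0075 -0.1; -0.042 -0.08 -0.0075 -0.2; -0.065 -0.12 -0.0075 -0.3; -0.09 -0.165 -0.0075 -0.4; -0.11 -0.21 -0.0075 -0.457; -0.13 -0.25 -0.0075 -0.457; -0.15 -0.28 -0.0075 -0.457; -0.15 -0.28 -0.0075 -0.457; -0.15 -0.28 -0.0075 -0.457'
python3 - <<'E'
from h import *
import pickle
s=bot.read_state();M=R.from_quat(s["tcp_rot"]).as_matrix();e=s["ee_pos"];pickle.dump(s,open("s6.pkl","wb"))
im=viewer.grab_frame("side");np.save("pics/s6.npy",im);w=viewer.grab_frame("wrist");np.save("pics/w6.npy",w)
cs=cam("side");u,v=proj(cs,e-[0,0,.03]).astype(int);print(e,u,v,s["q"].round(3))
k=cv2.resize(im[v-45:v+45,u-30:u+30],(400,600),interpolation=cv2.INTER_CUBIC)
save("m6",np.hstack([k,cv2.resize(w[60:360,156:356],(400,600))]))
E
```

```text
clock: 9.3
ee_pos: [0.5738, 0.002, 0.1965]
tcp_rot: [-0.073, 0.997, 0.0, -0.0]
force: [0.8, 1.0, -1.8]
grip_width: 0.145
finger_force: 78.6
[0.57383225 0.00195812 0.19653225] 263 173 [-0.203  0.449  1.289  0.     1.405 -1.92 ]
```

View pics/m6.png

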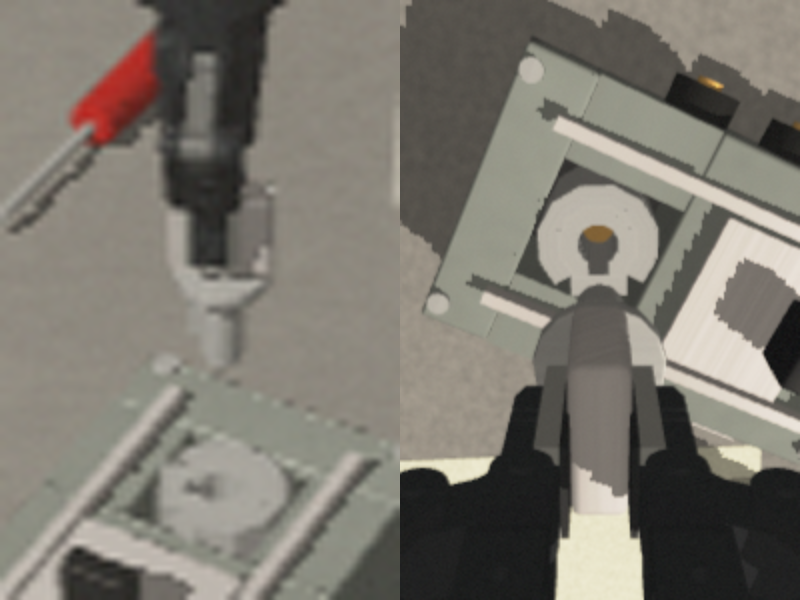

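The side crop shows the shaft over the machine, shaft below the collar at x≈203–240, rows 300–365. The wrist crop shows the keyway aligned towards the tool in image-vertical. I've used all my picture views, so I'll look for the key numerically in the side image.

Run:
```python
from h import *
im=np.load("pics/s6.npy").astype(int)
u,v=263,173
g=im.mean(2).astype(int)
print("cols",u-30+22,"rows",v-45+36)
for r in range(v-45+36,v-45+58): print(r,g[r,u-30+20:u-30+44])
import pickle
s=pickle.load(open("s6.pkl","rb"));e=s["ee_pos"];M=R.from_quat(s["tcp_rot"]).as_matrix();cs=cam("side")
for o in(.0037,.0067):
  ax=e+M@[o,0,0]
  for k in(1,-1):
    for h in(14,27,40):print(o,k,h,proj(cs,ax+M@[k*.0125,0,.0547-h/1000]).round(1),end=' ')
  print("tip",proj(cs,ax+M@[0,0,.0547]),"coll",proj(cs,ax+M@[0,0,.0147]))
```

```text
cols 255 rows 164
164 [135 132 132 133 136 157 165 151  95  54  51  49  53  47  86  96 107 112
 112 110 101 127 133 134]
165 [135 134 134 134 134 156 164 151  96  54  44  55  52  48  85  97 106 111
 110 152 123 127 134 135]
166 [134 134 132 136 135 156 161 150  95  52  50  53  51  44  84  96 107 111
 109 151 128 129 137 136]
167 [134 135 134 135 132 150 163 153 101  59  58  50  43  43  85  98 105 108
 152 160 125 127 136 138]
168 [131 133 133 134 133 139 164 168 162 140 112 132 117 100 101 107 106 107
 151 157 128 130 135 136]
169 [134 132 134 133 133 134 159 164 165 166 120  88  90 132 110  87  90  88
 107 113 115 128 134 134]
170 [134 136 135 135 134 134 137 164 167 164 167 167 164 164 163 163 161 163
 165 129 113 129 132 134]
171 [134 136 135 135 134 133 136 150 168 166 166 167 164 164 163 163 161 154
 115 105 127 132 134 134]
172 [133 136 136 133 134 134 133 142 156 160 173 170 167 169 162 157 133 110
 102 126 134 132 134 134]
173 [135 135 134 134 135 135 134 134 136 151 161 156 152 147 136 128 111 106
 130 137 137 134 134 135]
174 [136 133 135 135 136 137 137 135 145 150 150 114
[... 931 characters left out ...]
 122 133 137 137 136
 135 133 133 136 134 135]
184 [137 136 137 136 141 134 136 138 136 136 150 132 119 129 136 134 134 135
 134 135 136 136 135 135]
185 [136 137 138 137 135 146 141 138 137 135 136 135 134 135 115 111 131 133
 135 133 133 133 134 136]
0.0037 1 14 [270.2 177. ] 0.0037 1 27 [270.2 173. ] 0.0037 1 40 [270.3 169. ] 0.0037 -1 14 [260.3 176.4] 0.0037 -1 27 [260.3 172.5] 0.0037 -1 40 [260.3 168.5] tip [265.26650113 180.85532339] coll [265.27188702 168.78553733]
0.0067 1 14 [271.4 177. ] 0.0067 1 27 [271.4 173.1] 0.0067 1 40 [271.5 169.1] 0.0067 -1 14 [261.5 176.5] 0.0067 -1 27 [261.5 172.6] 0.0067 -1 40 [261.5 168.6] tip [266.44208218 180.9184266 ] coll [266.47313373 168.84770034]
```

Rows 174–177 show an extra 2 px on the left of the shaft (cols 261–262) that end at row 178. That is the key, at world +x (−tool x), facing the keyway as planned. The shaft axis is about 5.5 mm along tool x. Now descending.

```bash
python3 jog.py '-0.002 0 0.02 0; -0.002 0 0.045 0; -0.002 0 0.06 0; -0.002 0 0.066 0; -0.002 0 0.07 0; -0.002 0 0.074 0; -0.002 0 0.074 0'; python3 -c "
from h import *
s=bot.read_state();print(s['ft_torque'].round(2),s['ee_pos'])"
```

```text
clock: 10.1
ee_pos: [0.5758, 0.0027, 0.123]
tcp_rot: [-0.074, 0.997, -0.0, 0.0]
force: [-0.5, 0.1, -3.3]
grip_width: 0.146
finger_force: 78.7
[-0.13  0.16  0.06] [0.57579588 0.00272673 0.12297115]
```

```bash
python3 jog.py '0 0 0.003 0; 0 0 0.005 0; 0 0 0.005 0; 0 0 0.005 0'; python3 jog.py '0 0 0.002 0; 0 0 0.004 0; 0 0 0.006 0; 0 0 0.006 0'
```

```text
clock: 10.5
ee_pos: [0.5758, 0.0027, 0.1177]
tcp_rot: [-0.074, 0.997, 0.0, -0.0]
force: [-1.8, -1.0, -2.7]
grip_width: 0.151
finger_force: 78.7
clock: 10.9
ee_pos: [0.5757, 0.0026, 0.1115]
tcp_rot: [-0.074, 0.997, 0.0, -0.0]
force: [-1.4, -2.2, -2.8]
grip_width: 0.147
finger_force: 78.7
```

```bash
python3 jog.py '0 -0.0003 0.003 0; 0 -0.0003 0.006 0; 0 -0.0003 0.008 0; 0 -0.0003 0.008 0'; python3 jog.py '0 0 0.003 0; 0 0 0.005 0; 0 0 0.007 0; 0 0 0.007 0'
```

```text
clock: 11.3
ee_pos: [0.5757, 0.0025, 0.1033]
tcp_rot: [-0.074, 0.997, 0.0, -0.0]
force: [-2.3, -0.6, -3.4]
grip_width: 0.152
finger_force: 78.5
clock: 11.7
ee_pos: [0.5759, 0.0025, 0.0972]
tcp_rot: [-0.074, 0.997, -0.0, 0.0]
force: [-3.4, 0.8, 4.0]
grip_width: 0.152
finger_force: 79.6
```

```bash
python3 jog.py '0 0 0.003 0; 0 0 0.006 0; 0 0 0.007 0; 0 0 0.007 0'; python3 jog.py '0 0 0.002 0; 0 0 0.003 0; 0 0 0.003 0'
```

```text
clock: 12.1
ee_pos: [0.5759, 0.0024, 0.0908]
tcp_rot: [-0.074, 0.997, -0.0, 0.0]
force: [-6.0, 0.5, 8.7]
grip_width: 0.147
finger_force: 80.5
clock: 12.4
ee_pos: [0.576, 0.0024, 0.0896]
tcp_rot: [-0.074, 0.997, -0.0, 0.001]
force: [-11.8, 1.7, 24.8]
grip_width: 0.151
finger_force: 82.7
```

The hard stop came at TCP z 0.0896, against a predicted home of 0.0897. I'll relieve the sideways force and check.

```bash
python3 jog.py '0.0005 0 0 0; 0.001 0 0.0003 0; 0.001 0 0.0003 0; 0.001 0 0.0003 0' - 100; python3 jog.py '0 0 0 0; 0 0 0 0; 0 0 0 0'
python3 - <<'E'
from h import *
s=bot.read_state();M=R.from_quat(s["tcp_rot"]).as_matrix();print(M.round(4).tolist(),s["ft_torque"].round(2),s["force"].round(1))
t=viewer.grab_frame("side");np.save("pics/s7.npy",t);g=t.astype(int).mean(2).astype(int);cs=cam("side")
# tab visible? dark blob near expected open position
psi=-.277;y=np.array([-np.sin(psi),np.cos(psi)]);P=np.array([.583,.042])+y*.053
u,v=proj(cs,[P[0],P[1],.098]);print("tab exp",u,v)
k=(t.max(2)<50).astype(np.uint8);n,l,st,ce=cv2.connectedComponentsWithStats(k[int(v)-14:int(v)+14,int(u)-14:int(u)+14].copy())
for i in range(1,n): print(st[i],ce[i]+[int(u)-14,int(v)-14])
c=proj(cs,[.5707,.0018,.078]).round().astype(int);print("collar at",c)
for r in range(c[1]-8,c[1]+11): print(r,g[r,c[0]-14:c[0]+14])
E
```

```text
clock: 12.8
ee_pos: [0.5759, 0.0024, 0.0897]
tcp_rot: [-0.074, 0.997, -0.0, 0.002]
force: [-8.1, 1.4, 24.9]
grip_width: 0.149
finger_force: 97.7
clock: 13.1
ee_pos: [0.576, 0.0024, 0.0897]
tcp_rot: [-0.074, 0.997, -0.0, 0.002]
force: [-8.7, 2.9, 24.7]
grip_width: 0.145
finger_force: 97.7
[[-0.9891, -0.1469, 0.0048], [-0.1469, 0.9891, -0.0005], [-0.0047, -0.0012, -1.0]] [ 0.39  1.68 -0.01] [-8.7  2.9 24.7]
tab exp 246.20193786652615 216.20856477242344
[12  8  2  2  3] [244.33333333 210.66666667]
[11 10 11 12 60] [249.13333333 217.66666667]
collar at [265 199]
191 [137 139 156 178 170 123  73  50  43  39  44  44  45  42  42  42  44  96
 126 130 129 101  81  79  81  79  79  79]
192 [140 155 178 182 144 106  82  52  44  65  58  45  51  54  45  38  65 105
 112 114 112  94  82  78  81  80  79  80]
193 [155 178 182 142 104  92 119 164 160 119  68  50  44  42  37  59  79 106
 109 111 110  92  82  80  79  78  78  79]
194 [177 182 157 114  93  82 116 166 162 121  70  54  47  41  44  83  98 108
 113 112 109  92  81  78  82  81  80  80]
195 [183 157 113  92  85 128 138 177 165 121  69  52  52  5
[... 1025 characters left out ...]
 71  73  74 103 140 148 152 147 158 159 155 152 148 140 131 119
 129 157 162 162 163 139 108 129 138 154]
205 [142 112  76  70  73 104 141 151 160 161 162 151 158 151 152 142 144 159
 164 163 161 163 140 100 118 135 148 174]
206 [135 136 154 134 100 107 141 152 160 163 163 162 163 161 162 161 163 161
 162 164 157 142 106 106 133 148 174 180]
207 [157 140 136 136 138 147 121 115 152 161 161 151 157 160 160 161 164 156
 147 127 121 113 112 133 139 164 179 168]
208 [183 168 127 129 137 136 135 135 139 150 158 146 147 149 149 149 148 130
 118 117 120 122 134 137 154 177 181 143]
209 [184 185 182 184 166 126 129 133 135 135 147 130 125 144 150 149 149 126
 118 118 119 130 136 154 176 180 142 101]
```

Run:
```python
from h import *
cs=cam("side");y=np.array([.2735,.962])
for d in(0,.05,.058,.062):
  P=np.array([.577,.0374])+y*d;print(d,proj(cs,[*P,.098]).round(1))
for n,b in(("s6",0),("s7",0)):
  t=np.load("pics/%s.npy"%n);k=(t[205:232,236:262].max(2)<50);yy,xx=np.nonzero(k);print(n,len(xx),xx.mean()+236,yy.mean()+205)
t=np.load("pics/side0.npy");k=(t[190:214,246:274].max(2)<50);yy,xx=np.nonzero(k);print(len(xx),xx.mean()+246,yy.mean()+190)
```

```text
0 [259.5 202.4]
0.05 [249.6 214.6]
0.058 [248.  216.6]
0.062 [247.2 217.6]
s6 54 248.85185185185185 218.38888888888889
s7 63 248.9047619047619 217.33333333333334
103 259.126213592233 203.4757281553398
```

```bash
python3 -c "
from plant import bot, viewer, order
print(order.finish_job())"
```

```text
the job is handed in; nothing more can be done
None
```

The job is handed in at about 13 s: the shutter was pushed to its hard stop and still looked open in the last side picture, and the keyed shaft is in the hub with its key in the keyway, collar flat on the hub, gripped at about 98 N and held down with about 25 N.

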